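Shut the water cock behind the canister

ROBOT

A 7-joint arm with a two-finger parallel gripper is mounted at the origin on the work surface. World frame = base frame: x ahead of the robot, y to its left, z up, the work surface at z = 0. Lengths are in mm, angles in rad, forces in N, time in s.
With the tool pointing down it reaches from about 400 to 875 mm from the base axis. Payload 4.4 kg.
Tool frame: the origin (TCP) lies at the very end of the fingers, on their centre line; the grasp point (between the pads) lies 19 mm behind it; z points along the fingers, y is the line along which they close (so a half turn about z gives the same grasp; the last joint's range is limited). The gripper opens to 85 mm and grips with 20 to 120 N. Pads are 22 mm wide; open, the fingers measure 114 mm over their backs; the gripper's body (76 mm by 85 mm) begins 54 mm behind the grasp point. The pads swing forward as they close: fully open they stand 13 mm farther back than shut.
Start: joints at [1.253, 0.628, 0.038, 1.517, -0.027, 0.996, -0.02], TCP at [161.973, -629.51, 231.313] pointing down, gripper open.
Joint ranges: [-3.06, 3.06], [-0.37, 2.12], [-1.25, 1.32], [0.18, 2.47], [-1.1, 4.24], [0.23, 1.98], [-2.94, 2.94]. Speed limits (rad/s): [2.57, 2.57, 3.14, 3.14, 3.14, 3.14, 3.14].

INTERFACE

Orientations are given as [roll, pitch, yaw] about the fixed x, y, z axes, in that order (R = Rz(yaw) Ry(pitch) Rx(roll)).
In Python, from cell import ctrl gives the robot as it stands.
- The arm moves only by the tool jog_arm, never from a script. Its argument "plan" is a list of rows, each an object of numbers: "tx", "ty", "tz": the shift along the tool's x, y, z as a fraction of full scale; "wx", "wy", "wz": the turn, a rotation vector about the tool's x, y, z as a fraction of full scale; "claw": the closure, from 0 (fully open) to 1 (shut). In form: [{"tx": .., "ty": .., "tz": .., "wx": .., "wy": .., "wz": .., "claw": ..}, ...]. A call has 1 to 12 rows; each row is the pose to reach, as a shift and turn from the pose commanded when the call began, along the tool's axes at that moment; what a row does not reach only later rows make up. Full scale, the value 1, is 300 mm for a shift and 90 degrees for a turn. A row lasts 1/10 s, in which the tool goes at most 50 mm and 8.59 degrees, less where a joint would pass 70% of its speed; a pose out of reach is approached as far as the arm can. A call with a number of a shift or a turn outside -1 to 1 is refused whole. A call with a gripper value outside its range is refused whole. The fingers move at their own pace and stop on an object; the grip force is fixed at half the most. Time passes only in rows, so rows that repeat a pose let the fingers close. It gives the time, the measured TCP pose, the force, the opening and the grip force at its end, in the units of the state.
- ctrl.read_state(): the state, without advancing time (a new reading comes with each control period).
- ctrl.get_image(name): name is "scene" or "top" or "wrist"; returns a dict with "img" (400x640x3 uint8, red, green, blue), "depth" (400x640 float32, mm along the optical axis (not along the pixel's ray), 0 where there is no reading), "fx", "fy", "cx", "cy" (pixels), "position" and "orientation" of the camera in the world; the wrist camera has in their place "hand_eye" (4x4, takes a point from camera to tool coordinates, whose origin is the TCP and whose axes are the flange's). Camera axes: x right, y down, z forward; pixel columns grow to the right and rows downward; lengths in mm; the calibration is good to about 2 mm. A picture is of the moment at which its call begins: read the wrist's pose just before it.
- ctrl.finish_job(): hands the job in; it is judged then, once.
Trained networks look in a picture, given as the dict that the camera call returned (one of the last four; its "shot" number tells which), for a name from the list of things; names that differ only in an ending like _2 or _b are one class to them, and where a whole thing is asked for, a point or a joint stands for the part that bears it (a point fixed in the world has none). Each returns a list of dicts, best first, with "score" (0 to 1); they miss things now and then, are a little off and sometimes report something else, mostly with a low value. They report only what shows in the picture. A call takes as long as a camera call. They do not tell look-alikes from the thing itself.
- ctrl.trace(picture, thing): "pixels" (400x640 bool, what is visible of it) and "extent" ([centre column, centre row, width, height] in pixels, round what is visible of it).
The state is a dict: "clock": time; "qpos": joint angles; "qd": joint speeds; "tau": joint torques, N m; "eef_pos": TCP position; "tool_rot": TCP orientation; "force": force on the tool from outside, world axes, zero at the start; "torque": the same for the moment, N m; "width": finger opening in mm; "gripper_force": force on a finger pad.
Only numpy, scipy, OpenCV 4.12 (cv2) and the standard library are available. Lean on these libraries where they do the work, as an engineer would, in place of code of your own. Each camera call takes 0.05 s, during which the arm holds its last target. There are 200 camera calls.

TASK

The blue canister stands in the way of the red quarter-turn lever on the copper water pipe. Lift it off its cork coaster and stand it on the marble tile, turn the lever from along the pipe to across it until it is felt to be on its stop (which is worn and may lie a few degrees off square) and press it home there for a moment - firmly, about 14 newtons near its end, never straining it with more than about 20 - then put the canister back upright in the middle of its coaster and let go. Do not tip the canister or push the other things on the vanity about.

Things in the scene. Friction and masses are not known exactly. Their poses are not given: they have to be found in the camera images.
- canister: Round blue ceramic canister with a wooden lid, standing upright, 60 mm in diameter, 150 mm high in all (the lid, 54 mm in diameter, is the top 14 mm and is fixed on); 0.25 to 0.6 kg. Origin: centre of its underside, z axis up. It can be gripped round the body from above in any yaw. As it stands on the coaster it blocks the lever's path; it clears the lever both when open and when shut.
- coaster: Fixed round cork coaster, 84 mm in diameter, 6 mm thick, about 88 mm from the valve axis, in the quarter that the lever sweeps (about 62 mm along the valve's -x and 62 mm along its +y). Origin: centre of its underside; its top is 6 mm above it. The canister's home.
- tile: Fixed, empty, white marble tile lying flat on the vanity, 130 x 130 x 6 mm, where the canister is parked meanwhile. Origin: centre of its underside; its top is 6 mm above it. It lies on the left or the right of the valve.
- valve: Fixed brass valve in a bridge of copper pipe, 22 mm thick and 230 mm long along its y axis, centre line 40 mm up. Origin: on the vanity below the lever's vertical turning axis; z up. The lever's red sleeve is 35 to 110 mm from that axis, 18 mm wide, 67 to 83 mm above the vanity (16 mm free between it and the pipe).
- hub (a joint): Stem angle, rad, counter-clockwise from above. 0 = open, lever about along the valve's +y; 1.571 = shut, on its hard stop, lever about along the valve's -x. Both ends are worn, shifted together by up to 0.1 rad either way from those directions, so feel for the stop. Starts at 0 to 0.12. Friction 0.2 N m (3 N at 75 mm from the axis); it stays where it is left.
- lever (a joint): Elastic bend of the lever on its stem, rad, added to the hub angle: 1/60 rad per N m of torque, so it feels almost rigid (14 N at 75 mm bends it 0.0175 rad). Pressed home means a bend of 0.011 or more (9 N at 75 mm) for 0.2 s with the stem on its stop; more than 0.033 (2 N m: 26 N at 75 mm or 20 N at 100 mm) strains the valve. Springs back to 0 when let go.
- cup: Bystander: clear acrylic cup, 76 mm in diameter, 100 mm high, on the other side of the valve from the tile. Origin: centre of underside. Leave alone.
- trimmer: Bystander: grey hair trimmer lying flat, 145 x 40 x 35 mm, long along its x. Origin: about the middle, on the vanity. Leave alone.
- lotion: Bystander: white lotion bottle with a black cap, 56 mm in diameter, 150 mm high. Origin: centre of underside. Leave alone.
- creamjar: Bystander: amber cream jar with a metal cap, 66 mm in diameter, 55 mm high. Origin: centre of underside. Leave alone.
- brush: Bystander: wooden paddle hairbrush lying bristles down, 200 mm long along its x, 55 mm wide, 34 mm high. Origin: where handle and head meet, at vanity height. Leave alone.
- comb: Bystander: black plastic comb lying flat, 170 x 34 x 5 mm, long along its x. Origin: about the middle, on the vanity. Leave alone.
Mind the look-alikes: they are no part of the job. Several things have the shape of the coaster; the one meant has the colours described above.

How it is judged (in metres and radians):
On the way, in this order (a step that is already met when the one before it is completed fails the run):
1. the canister stands upright on the marble tile, let go, the lever not yet shut (horizontal distance between canister and tile below 0.035 m and z of canister in the frame of tile below 0.01 m and angle between canister's own z axis and vertical below 0.06 rad and linear speed of canister below 0.02 m/s and contact force between the fingers and canister below 0.2 N and value of joint hub below 1 rad), for 0.2 s.
2. with the canister on the tile, the lever is pressed home on its stop (horizontal distance between canister and tile below 0.035 m and z of canister in the frame of tile below 0.01 m and angle between canister's own z axis and vertical below 0.06 rad and value of joint hub above 1.54 rad and value of joint lever above 0.011 rad), for 0.2 s.
At the end, for the whole second after the job is handed in: The canister stands upright (within 3.4 degrees) and still on its coaster, centred within 12 mm, released; the lever is still shut (stem angle above 1.50 rad) (horizontal distance between canister and coaster below 0.012 m and z of canister in the frame of coaster between 0.002 and 0.01 m and angle between canister's own z axis and vertical below 0.06 rad and linear speed of canister below 0.02 m/s and value of joint hub above 1.5 rad and contact force between the fingers and canister below 0.2 N); the robot touches nothing.
It fails at once if the lever is strained (bent by more than 0.033 rad, 2 N m, either way) (value of joint lever above 0.033 rad or value of joint lever below -0.033 rad).
It fails at once if the canister is tipped by more than 30 degrees (angle between canister's own z axis and vertical above 0.52 rad).
It fails at once if a bystander is pushed more than 30 mm from its place (distance of any of cup, trimmer, lotion, creamjar, brush, comb from where it was at the start of the episode above 0.03 m).
It also fails if it takes over 72 s, if anything falls off the work surface, if the arm or the gripper's body presses on something with over 40 N, if the wrist force passes 120 N, or if a joint passes its speed limit or range.

## Working session

There is one attempt and no reset: what is moved stays moved. The work goes in short steps, Python scripts to look and compute and a tool call to move; the robot and the scene stay as the last step left them, time stands still between calls to the robot, and variables do not carry over. Pictures are saved under pics/ and viewed, at most 10 in all, crops included, and the job is handed in when it is done.

Besides the shell and the picture viewer there is one more tool, called after "Call:" by a JSON object that holds its "api" and its "payload". jog_arm: Moves the arm, as the interface text tells. Shift numbers are shares of 300 mm and turn numbers shares of 90 degrees, none past 1 either way. Its arguments: {"type":"object","properties":{"plan":{"type":"array"}},"required":["plan"]}

```bash
mkdir -p pics
cat > h.py <<'E'
import numpy as np, cv2
from scipy.spatial.transform import Rotation as R
from cell import ctrl
def rot(o):
    o=np.array(o,float)
    return o if o.shape==(3,3) else (R.from_euler('xyz',o).as_matrix() if o.size==3 else R.from_quat(o).as_matrix())
def cloud(p,st=None):
    v,u=np.mgrid[0:400,0:640]; d=p['depth'].astype(float)
    c=np.stack([(u-p['cx'])/p['fx']*d,(v-p['cy'])/p['fy']*d,d],-1)
    if 'hand_eye' in p:
        H=np.array(p['hand_eye']); c=c@H[:3,:3].T+H[:3,3]
        return c@rot(st['tool_rot']).T+np.array(st['eef_pos'])
    return c@rot(p['orientation']).T+np.array(p['position'])
E
python3 - <<'E'
from h import *
s=ctrl.read_state(); print({k:np.round(s[k],3).tolist() for k in s})
for n in ['top','scene']:
    p=ctrl.get_image(n); cv2.imwrite(f'pics/{n}0.png',p['img'][...,::-1])
    print(n,p['position'],p['orientation'],p['fx'])
    W=cloud(p); ok=p['depth']>0
    for t in ['canister','coaster','tile','valve','lever','cup','trimmer','lotion','creamjar','brush','comb']:
        for r in ctrl.trace(p,t)[:4]:
            m=r['pixels']&ok; q=W[m]
            if len(q)<5: print(t,'few'); continue
            print(t,round(r['score'],2),np.round(r['extent']).astype(int).tolist(),'med',np.median(q,0).round().tolist(),'lo',np.percentile(q,2,axis=0).round().tolist(),'hi',np.percentile(q,98,axis=0).round().tolist(), p['img'][m].mean(0).round().tolist())
E
```

```text
{'clock': 0.0, 'qpos': [1.253, 0.629, 0.038, 1.518, -0.027, 0.996, -0.02], 'qd': [-0.001, 0.0, 0.001, -0.001, 0.0, -0.0, 0.001], 'tau': [-0.0, -56.341, 1.226, -19.344, 0.011, 0.011, 0.0], 'eef_pos': [161.78, -628.872, 230.37], 'tool_rot': [-3.14, 0.0, 0.252], 'force': [-0.233, -0.12, -0.313], 'torque': [0.068, -0.026, 0.004], 'gripper_force': 0.0, 'width': 85.348}
top [ 437.50981767  -21.23811627 1125.70272399] [-3.02732822  0.02185995 -1.59670512] 410.02102362716255
canister 0.81 [292, 204, 27, 29] med [540.0, 76.0, 155.0] lo [516.0, 52.0, 28.0] hi [570.0, 105.0, 159.0] [190.0, 162.0, 103.0]
canister 0.66 [340, 254, 23, 61] med [403.0, -47.0, 4.0] lo [342.0, -68.0, -2.0] hi [498.0, -24.0, 9.0] [74.0, 68.0, 62.0]
coaster 0.98 [304, 251, 28, 32] med [422.0, 56.0, 6.0] lo [385.0, 18.0, 1.0] hi [460.0, 94.0, 11.0] [252.0, 171.0, 196.0]
coaster 0.84 [331, 138, 29, 29] med [735.0, -31.0, 6.0] lo [697.0, -66.0, 2.0] hi [773.0, 4.0, 10.0] [30.0, 27.0, 28.0]
coaster 0.5 [292, 212, 26, 25] med [519.0, 68.0, 6.0] lo [504.0, 42.0, 3.0] hi [564.0, 114.0, 10.0] [214.0, 139.0, 74.0]
tile 0.76 [218
[... 2372 characters left out ...]
0, 32.0] lo [677.0, 264.0, 19.0] hi [728.0, 320.0, 37.0] [86.0, 84.0, 82.0]
lotion 0.66 [231, 258, 24, 50] med [776.0, -281.0, 82.0] lo [749.0, -308.0, 2.0] hi [786.0, -257.0, 151.0] [142.0, 134.0, 126.0]
creamjar 0.79 [462, 205, 26, 27] med [635.0, 393.0, 41.0] lo [600.0, 372.0, 5.0] hi [651.0, 425.0, 58.0] [140.0, 122.0, 107.0]
creamjar 0.32 [352, 183, 27, 46] med [567.0, 77.0, 123.0] lo [525.0, 53.0, 33.0] hi [577.0, 107.0, 159.0] [101.0, 99.0, 98.0]
brush 0.65 [169, 246, 71, 24] med [640.0, -426.0, 32.0] lo [588.0, -546.0, 1.0] hi [676.0, -368.0, 38.0] [93.0, 65.0, 48.0]
comb 0.63 [306, 186, 14, 33] med [434.0, -45.0, 5.0] lo [344.0, -67.0, 1.0] hi [504.0, -23.0, 10.0] [45.0, 43.0, 41.0]
```

Run:
```python
import cv2
a=cv2.imread('pics/top0.png')[90:310,150:510]
cv2.imwrite('pics/c1.png',cv2.resize(a,None,fx=2.2,fy=2.2,interpolation=2))
from h import *
p=ctrl.get_image('top'); W=cloud(p)
r=ctrl.trace(p,'canister')[0]['pixels']; q=W[r&(W[...,2]>145)&(W[...,2]<165)]
print('lid',len(q),cv2.minEnclosingCircle(q[:,:2].astype(np.float32)),q.mean(0))
t=ctrl.trace(p,'tile')[0]['pixels']; print(cv2.minAreaRect(W[t][:,:2].astype(np.float32)))
h=cv2.cvtColor(p['img'],cv2.COLOR_RGB2HSV)
m=((h[...,0]<8)|(h[...,0]>172))&(h[...,1]>130)&(W[...,2]>65)&(W[...,2]<95)&(abs(W[...,0]-600)<60)&(W[...,1]<150)&(W[...,1]>-20)
q=W[m]; print('red',len(q),q.mean(0),cv2.minAreaRect(q[:,:2].astype(np.float32)))
v=ctrl.trace(p,'valve')[0]['pixels']; q=W[v&(W[...,2]>40)&(W[...,2]<60)]; print('pipe',len(q),cv2.minAreaRect(q[:,:2].astype(np.float32)))
```

```text
lid 395 ((545.97607421875, 80.648681640625), 27.136077880859375) [544.8017799   80.26695985 156.07280965]
((468.95416259765625, 181.66661071777344), (147.91526794433594, 383.0892333984375), 12.303056716918945)
red 202 [604.38681159  84.29138219  82.14243416] ((605.4064331054688, 84.32977294921875), (71.13128662109375, 18.51342010498047), 84.61186981201172)
pipe 543 ((598.67431640625, 11.517654418945312), (250.05026245117188, 37.348899841308594), 81.13226318359375)
```

View pics/c1.png

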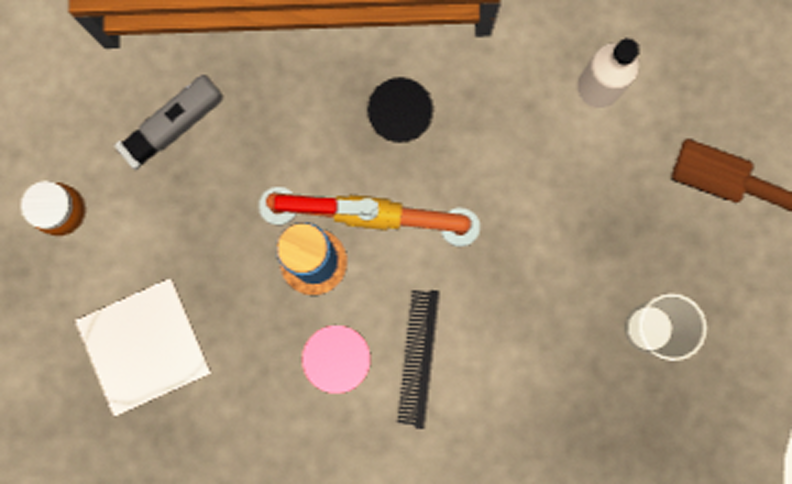

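Crop: the canister's lid is at (303,247) and it stands on the orange cork coaster. The pink disc (336,359) and the black disc (400,110) are look-alikes, since neither is cork. The white marble tile is at (143,347), and the red lever runs from (270,203) to (340,206). The canister is near (545,80) and the tile near (445,296).

Call:
{"api": "jog_arm", "payload": {"plan": [{"tx": 1,"ty": -1,"wz": 0.16},{"tx": 1,"ty": -1,"wz": 0.16},{"tx": 1,"ty": -1,"wz": 0.16},{"tx": 1,"ty": -1,"wz": 0.16},{"tx": 1,"ty": -1,"wz": 0.16},{"tx": 1,"ty": -1,"wz": 0.16},{"tx": 1,"ty": -1,"wz": 0.16},{"tx": 1,"ty": -1,"wz": 0.16},{"tx": 1,"ty": -1,"wz": 0.16},{"tx": 1,"ty": -1,"wz": 0.16},{"tx": 1,"ty": -1,"wz": 0.16}]}}

```text
invalid input at $.plan[0]: expected keys tx, ty, tz, wx, wy, wz, claw
```

Call:
{"api": "jog_arm", "payload": {"plan": [{"tx": 1,"ty": -1,"tz": 0,"wx": 0,"wy": 0,"wz": 0.16,"claw": 0},{"tx": 1,"ty": -1,"tz": 0,"wx": 0,"wy": 0,"wz": 0.16,"claw": 0},{"tx": 1,"ty": -1,"tz": 0,"wx": 0,"wy": 0,"wz": 0.16,"claw": 0},{"tx": 1,"ty": -1,"tz": 0,"wx": 0,"wy": 0,"wz": 0.16,"claw": 0},{"tx": 1,"ty": -1,"tz": 0,"wx": 0,"wy": 0,"wz": 0.16,"claw": 0},{"tx": 1,"ty": -1,"tz": 0,"wx": 0,"wy": 0,"wz": 0.16,"claw": 0},{"tx": 1,"ty": -1,"tz": 0,"wx": 0,"wy": 0,"wz": 0.16,"claw": 0},{"tx": 1,"ty": -1,"tz": 0,"wx": 0,"wy": 0,"wz": 0.16,"claw": 0},{"tx": 1,"ty": -1,"tz": 0,"wx": 0,"wy": 0,"wz": 0.16,"claw": 0},{"tx": 1,"ty": -1,"tz": 0,"wx": 0,"wy": 0,"wz": 0.16,"claw": 0},{"tx": 1,"ty": -1,"tz": 0,"wx": 0,"wy": 0,"wz": 0.16,"claw": 0}]}}

```text
clock: 2.5
eef_pos: [377.9, -264.3, 231.5]
tool_rot: [3.141, -0.0, 0.002]
force: [-0.5, 0.1, -0.4]
width: 85.4
gripper_force: 0.0
```

Call:
{"api": "jog_arm", "payload": {"plan": [{"tx": 0.56,"ty": -1,"tz": 0,"wx": 0,"wy": 0,"wz": 0,"claw": 0},{"tx": 0.56,"ty": -1,"tz": 0,"wx": 0,"wy": 0,"wz": 0,"claw": 0},{"tx": 0.56,"ty": -1,"tz": 0,"wx": 0,"wy": 0,"wz": 0,"claw": 0},{"tx": 0.56,"ty": -1,"tz": 0,"wx": 0,"wy": 0,"wz": 0,"claw": 0},{"tx": 0.56,"ty": -1,"tz": 0,"wx": 0,"wy": 0,"wz": 0,"claw": 0},{"tx": 0.56,"ty": -1,"tz": 0,"wx": 0,"wy": 0,"wz": 0,"claw": 0},{"tx": 0.56,"ty": -1,"tz": 0,"wx": 0,"wy": 0,"wz": 0,"claw": 0},{"tx": 0.56,"ty": -1,"tz": 0,"wx": 0,"wy": 0,"wz": 0,"claw": 0},{"tx": 0.56,"ty": -1,"tz": 0,"wx": 0,"wy": 0,"wz": 0,"claw": 0}]}}

```text
clock: 3.4
eef_pos: [545.9, 34.7, 230.9]
tool_rot: [3.141, 0.001, 0.0]
force: [0.3, -1.0, -0.2]
width: 85.3
gripper_force: 0.0
```

Run:
```python
from h import *
s=ctrl.read_state(); p=ctrl.get_image('wrist'); cv2.imwrite('pics/w1.png',p['img'][...,::-1])
print(s['eef_pos'],p['hand_eye']); W=cloud(p,s); ok=p['depth']>0
for t in ['canister','coaster','valve']:
    for r in ctrl.trace(p,t)[:2]:
        q=W[r['pixels']&ok]; print(t,r['score'],r['extent'],np.percentile(q,[2,50,98],axis=0).round().tolist())
m=ok&(W[...,2]>148)&(W[...,2]<163)&(abs(W[...,0]-545)<50)&(abs(W[...,1]-80)<50); q=W[m]
print('lid',len(q),cv2.minEnclosingCircle(q[:,:2].astype(np.float32)),q.mean(0))
```

```text
[545.88867732  34.74630268 230.92587838] [[ 7.28839739e-04 -9.59749145e-01 -2.80857701e-01  7.11433661e+01]
 [ 9.99999649e-01  8.15320627e-04 -1.91071103e-04 -5.50780943e-01]
 [ 4.12369404e-04 -2.80857463e-01  9.59749402e-01 -1.43063968e+02]
 [ 0.00000000e+00  0.00000000e+00  0.00000000e+00  1.00000000e+00]]
canister 0.6 [250.8, 191.9, 99.2, 114.9] [[523.0, 54.0, 16.0], [555.0, 78.0, 156.0], [576.0, 106.0, 158.0]]
coaster 0.93 [297.5, 265.8, 74.8, 67.6] [[387.0, 20.0, 4.0], [426.0, 58.0, 6.0], [462.0, 95.0, 8.0]]
coaster 0.56 [270.1, 157.8, 77.8, 69.5] [[521.0, 44.0, 1.0], [570.0, 70.0, 6.0], [585.0, 122.0, 14.0]]
valve 0.88 [336.7, 108.3, 278.2, 81.2] [[567.0, -107.0, 7.0], [602.0, 22.0, 52.0], [634.0, 137.0, 85.0]]
lid 5311 ((546.2779541015625, 82.18830871582031), 27.09446907043457) [547.92837047  81.74016451 156.23783273]
```

View pics/w1.png

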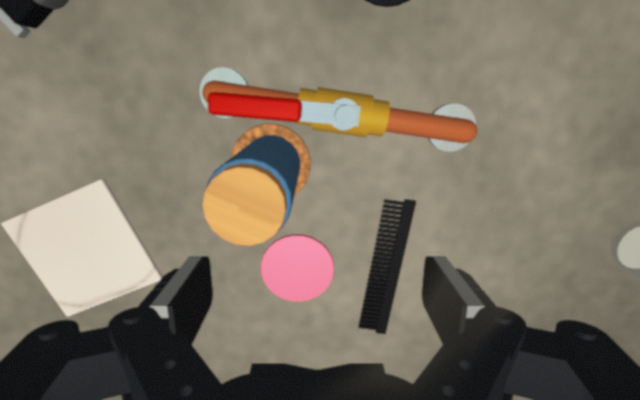

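The lid is at (245,205) on the cork ring (272,158), and its depth gives the canister centre as (546,82). I'll centre over it, descend to z≈94, which is above the lever, and grip.

Call:
{"api": "jog_arm", "payload": {"plan": [{"tx": 0,"ty": -0.157,"tz": 0,"wx": 0,"wy": 0,"wz": 0,"claw": 0},{"tx": 0,"ty": -0.157,"tz": 0,"wx": 0,"wy": 0,"wz": 0,"claw": 0},{"tx": 0,"ty": -0.157,"tz": 0.15,"wx": 0,"wy": 0,"wz": 0,"claw": 0},{"tx": 0,"ty": -0.157,"tz": 0.3,"wx": 0,"wy": 0,"wz": 0,"claw": 0},{"tx": 0,"ty": -0.157,"tz": 0.4,"wx": 0,"wy": 0,"wz": 0,"claw": 0},{"tx": 0,"ty": -0.157,"tz": 0.455,"wx": 0,"wy": 0,"wz": 0,"claw": 0},{"tx": 0,"ty": -0.157,"tz": 0.455,"wx": 0,"wy": 0,"wz": 0,"claw": 0},{"tx": 0,"ty": -0.157,"tz": 0.455,"wx": 0,"wy": 0,"wz": 0,"claw": 1},{"tx": 0,"ty": -0.157,"tz": 0.455,"wx": 0,"wy": 0,"wz": 0,"claw": 1},{"tx": 0,"ty": -0.157,"tz": 0.455,"wx": 0,"wy": 0,"wz": 0,"claw": 1},{"tx": 0,"ty": -0.157,"tz": 0.455,"wx": 0,"wy": 0,"wz": 0,"claw": 1},{"tx": 0,"ty": -0.157,"tz": 0.455,"wx": 0,"wy": 0,"wz": 0,"claw": 1}]}}

```text
clock: 4.8
eef_pos: [546.8, 82.5, 96.5]
tool_rot: [3.142, -0.003, -0.0]
force: [-1.2, -2.5, 6.4]
width: 59.0
gripper_force: 64.3
```

Call:
{"api": "jog_arm", "payload": {"plan": [{"tx": 0,"ty": 0,"tz": -0.1,"wx": 0,"wy": 0,"wz": 0,"claw": 1},{"tx": 0,"ty": 0,"tz": -0.2,"wx": 0,"wy": 0,"wz": 0,"claw": 1},{"tx": 0,"ty": 0,"tz": -0.25,"wx": 0,"wy": 0,"wz": 0,"claw": 1},{"tx": -0.17,"ty": -0.35,"tz": -0.25,"wx": 0,"wy": 0,"wz": 0,"claw": 1},{"tx": -0.17,"ty": -0.35,"tz": -0.25,"wx": 0,"wy": 0,"wz": 0,"claw": 1},{"tx": -0.17,"ty": -0.35,"tz": -0.25,"wx": 0,"wy": 0,"wz": 0,"claw": 1},{"tx": -0.17,"ty": -0.35,"tz": -0.25,"wx": 0,"wy": 0,"wz": 0,"claw": 1}]}}

```text
clock: 5.5
eef_pos: [492.3, 192.2, 170.0]
tool_rot: [-3.139, 0.001, 0.007]
force: [-0.5, 0.0, -2.7]
width: 59.0
gripper_force: 66.4
```

Run:
```python
from h import *
s=ctrl.read_state(); print(s['width'],s['eef_pos'],s['force'])
for n in ['wrist','top']:
    p=ctrl.get_image(n); cv2.imwrite(f'pics/{n}2.png',p['img'][...,::-1]); W=cloud(p,s); ok=p['depth']>0
    low=ok&(W[...,2]>2)&(W[...,2]<11)
    for t in ['coaster','tile']:
        for r in ctrl.trace(p,t)[:4]:
            q=W[r['pixels']&low]
            if len(q)<20: continue
            print(n,t,round(r['score'],2),np.round(r['extent']),p['img'][r['pixels']].mean(0).round(),cv2.minEnclosingCircle(q[:,:2].astype(np.float32)),cv2.minAreaRect(q[:,:2].astype(np.float32)),q.mean(0).round(1))
    h=cv2.cvtColor(p['img'],cv2.COLOR_RGB2HSV)
    m=ok&((h[...,0]<8)|(h[...,0]>172))&(h[...,1]>130)&(W[...,2]>77)&(W[...,2]<92)&(abs(W[...,0]-600)<60)&(abs(W[...,1]-70)<90)
    q=W[m]; print('red',len(q),cv2.minAreaRect(q[:,:2].astype(np.float32)))
    v=[r for r in ctrl.trace(p,'valve')][:1]
    if v:
        q=W[v[0]['pixels']&ok&(W[...,2]>35)&(W[...,2]<58)]; print('pipe',len(q),cv2.minAreaRect(q[:,:2].astype(np.float32)))
        q=W[v[0]['pixels']&ok&(W[...,2]>25)&(W[...,2]<95)]; print('all',cv2.minAreaRect(q[:,:2].astype(np.float32)))
```

```text
59.0097749099437 [492.28298714 192.15667584 170.04854091] [-0.49075315  0.03374652 -2.70825211]
wrist coaster 0.7 [448. 114. 100. 103.] [177. 121.  73.] ((545.274169921875, 84.51246643066406), 42.02006912231445) ((544.909423828125, 84.46673583984375), (82.22863006591797, 83.23477172851562), 0.3645399510860443) [546.3  84.8   6.4]
wrist coaster 0.55 [461. 247.  96.  82.] [227. 123. 146.] ((423.7144470214844, 58.07465362548828), 42.38157653808594) ((425.9007873535156, 56.434696197509766), (83.63823699951172, 77.45774841308594), 41.253658294677734) [426.5  58.    6.3]
wrist tile 0.77 [185. 217. 165. 166.] [223. 215. 199.] ((448.68212890625, 299.6109924316406), 87.81114959716797) ((448.28680419921875, 300.2288818359375), (122.30480194091797, 130.67657470703125), 22.599822998046875) [458.7 306.7   6.5]
wrist tile 0.65 [448. 114.  95. 102.] [176. 121.  73.] ((545.2839965820312, 84.4205551147461), 41.93196105957031) ((544.88720703125, 84.473876953125), (83.1852798461914, 82.2049331665039), 89.84706115722656) [546.4  84.8   6.4]
red 4215 ((605.8640747070312, 84.8341064453125), (77.2788009643
[... 831 characters left out ...]
000755310058594) ((735.1513061523438, -31.146915435791016), (82.05268096923828, 81.78612518310547), 13.65146541595459) [734.7 -31.4   6.2]
top tile 0.64 [235. 253.  20.  29.] [251. 246. 235.] ((427.32696533203125, 253.512939453125), 40.429054260253906) ((428.81817626953125, 252.7036895751953), (62.63945007324219, 57.87559509277344), 19.637788772583008) [428.2 250.    6.6]
red 190 ((605.2036743164062, 84.39207458496094), (71.18621063232422, 18.204256057739258), 84.72559356689453)
pipe 531 ((598.4512939453125, 11.176910400390625), (249.9144744873047, 36.873191833496094), 81.63008117675781)
all ((598.4512939453125, 11.176910400390625), (249.9144744873047, 36.873191833496094), 81.63008117675781)
```

Call:
{"api": "jog_arm", "payload": {"plan": [{"tx": -0.16,"ty": -0.365,"tz": 0,"wx": 0,"wy": 0,"wz": 0,"claw": 1},{"tx": -0.16,"ty": -0.365,"tz": 0,"wx": 0,"wy": 0,"wz": 0,"claw": 1},{"tx": -0.16,"ty": -0.365,"tz": 0,"wx": 0,"wy": 0,"wz": 0,"claw": 1},{"tx": -0.16,"ty": -0.365,"tz": 0,"wx": 0,"wy": 0,"wz": 0,"claw": 1},{"tx": -0.16,"ty": -0.365,"tz": 0.1,"wx": 0,"wy": 0,"wz": 0,"claw": 1},{"tx": -0.16,"ty": -0.365,"tz": 0.18,"wx": 0,"wy": 0,"wz": 0,"claw": 1},{"tx": -0.16,"ty": -0.365,"tz": 0.22,"wx": 0,"wy": 0,"wz": 0,"claw": 1},{"tx": -0.16,"ty": -0.365,"tz": 0.235,"wx": 0,"wy": 0,"wz": 0,"claw": 1},{"tx": -0.16,"ty": -0.365,"tz": 0.245,"wx": 0,"wy": 0,"wz": 0,"claw": 1},{"tx": -0.16,"ty": -0.365,"tz": 0.245,"wx": 0,"wy": 0,"wz": 0,"claw": 1}]}}

```text
clock: 6.9
eef_pos: [447.4, 297.3, 97.0]
tool_rot: [-3.141, -0.001, -0.0]
force: [0.9, -0.2, -2.9]
width: 59.1
gripper_force: 67.2
```

Call:
{"api": "jog_arm", "payload": {"plan": [{"tx": 0,"ty": 0,"tz": 0.004,"wx": 0,"wy": 0,"wz": 0,"claw": 1},{"tx": 0,"ty": 0,"tz": 0.006,"wx": 0,"wy": 0,"wz": 0,"claw": 1},{"tx": 0,"ty": 0,"tz": 0.006,"wx": 0,"wy": 0,"wz": 0,"claw": 1}]}}

```text
clock: 7.2
eef_pos: [447.6, 297.7, 96.5]
tool_rot: [-3.14, -0.002, 0.0]
force: [-0.9, -2.3, 8.5]
width: 58.5
gripper_force: 68.0
```

Call:
{"api": "jog_arm", "payload": {"plan": [{"tx": 0,"ty": 0,"tz": 0.003,"wx": 0,"wy": 0,"wz": 0,"claw": 0},{"tx": 0,"ty": 0,"tz": 0.003,"wx": 0,"wy": 0,"wz": 0,"claw": 0},{"tx": 0,"ty": 0,"tz": 0.003,"wx": 0,"wy": 0,"wz": 0,"claw": 0},{"tx": 0,"ty": 0,"tz": 0.003,"wx": 0,"wy": 0,"wz": 0,"claw": 0},{"tx": 0,"ty": 0,"tz": -0.15,"wx": 0,"wy": 0,"wz": 0,"claw": 0},{"tx": 0,"ty": 0,"tz": -0.3,"wx": 0,"wy": 0,"wz": 0,"claw": 0},{"tx": 0,"ty": 0,"tz": -0.38,"wx": 0,"wy": 0,"wz": 0,"claw": 0},{"tx": 0.1,"ty": 0.4,"tz": -0.38,"wx": 0,"wy": 0,"wz": 0,"claw": 0},{"tx": 0.1,"ty": 0.4,"tz": -0.38,"wx": 0,"wy": 0,"wz": 0,"claw": 0},{"tx": 0.1,"ty": 0.4,"tz": -0.38,"wx": 0,"wy": 0,"wz": 0,"claw": 0},{"tx": 0.1,"ty": 0.4,"tz": -0.38,"wx": 0,"wy": 0,"wz": 0,"claw": 1},{"tx": 0.1,"ty": 0.4,"tz": -0.38,"wx": 0,"wy": 0,"wz": 0,"claw": 1}]}}

```text
clock: 8.4
eef_pos: [476.6, 177.5, 208.5]
tool_rot: [-3.141, 0.0, -0.001]
force: [-0.1, 0.2, -0.2]
width: 59.1
gripper_force: 0.0
```

Run:
```python
from h import *
s=ctrl.read_state(); print(s['width'],s['eef_pos'],s['force'])
p=ctrl.get_image('top'); W=cloud(p); ok=p['depth']>0
q=W[ok&(abs(W[...,2]-156)<6)&(abs(W[...,0]-447)<45)&(abs(W[...,1]-297)<45)]; print('lid',len(q),cv2.minEnclosingCircle(q[:,:2].astype(np.float32)),q[:,2].mean())
p=ctrl.get_image('wrist'); cv2.imwrite('pics/w3.png',p['img'][...,::-1]); W=cloud(p,s)
h=cv2.cvtColor(p['img'],cv2.COLOR_RGB2HSV); ok=p['depth']>0
q=W[ok&((h[...,0]<8)|(h[...,0]>172))&(h[...,1]>130)&(W[...,2]>76)&(W[...,2]<92)&(abs(W[...,0]-600)<60)&(abs(W[...,1]-70)<90)]
print('red',len(q),cv2.minAreaRect(q[:,:2].astype(np.float32)))
q=W[ok&(W[...,2]>40)&(W[...,2]<58)&(abs(W[...,0]-600)<60)&(abs(W[...,1]-10)<130)]; print('pipe',len(q),cv2.minAreaRect(q[:,:2].astype(np.float32)),q.mean(0))
```

```text
59.128037286968116 [476.59207087 177.51042394 208.53122177] [-0.10868102  0.15960361 -0.21026775]
lid 0 ((0.0, 0.0), 0.0) nan
red 2101 ((601.4664306640625, 85.17915344238281), (74.03376770019531, 13.55172061920166), 88.89164733886719)
pipe 4900 ((599.3184814453125, 26.114654541015625), (223.03399658203125, 34.174007415771484), 82.1330795288086) [591.22895583   3.86637525  49.79834453]<stdin>:4: RuntimeWarning: Mean of empty slice.
  ret = ret.dtype.type(ret / rcount)
```

View pics/w3.png

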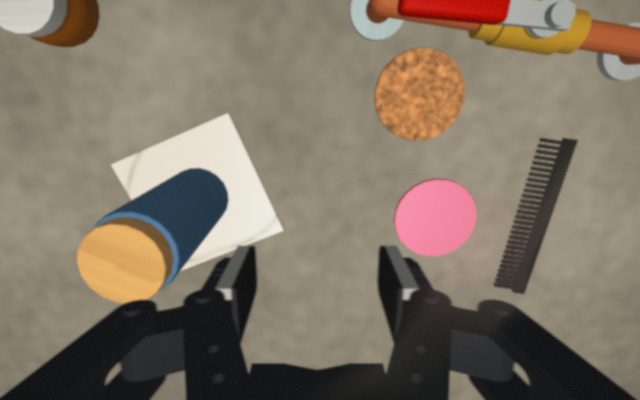

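The canister stands upright on the tile: its lid is at (125,260) and its base is inside the white square. The lever is untouched at (450,8). Next I'll bring the shut fingers down on the far side of the lever, away from the robot.

Call:
{"api": "jog_arm", "payload": {"plan": [{"tx": 0.55,"ty": 0.265,"tz": 0,"wx": 0,"wy": 0,"wz": 0,"claw": 1},{"tx": 0.55,"ty": 0.265,"tz": 0,"wx": 0,"wy": 0,"wz": 0,"claw": 1},{"tx": 0.55,"ty": 0.265,"tz": 0,"wx": 0,"wy": 0,"wz": 0,"claw": 1},{"tx": 0.55,"ty": 0.265,"tz": 0,"wx": 0,"wy": 0,"wz": 0,"claw": 1},{"tx": 0.55,"ty": 0.265,"tz": 0,"wx": 0,"wy": 0,"wz": 0,"claw": 1},{"tx": 0.55,"ty": 0.265,"tz": 0.15,"wx": 0,"wy": 0,"wz": 0,"claw": 1},{"tx": 0.55,"ty": 0.265,"tz": 0.3,"wx": 0,"wy": 0,"wz": 0,"claw": 1},{"tx": 0.55,"ty": 0.265,"tz": 0.42,"wx": 0,"wy": 0,"wz": 0,"claw": 1},{"tx": 0.55,"ty": 0.265,"tz": 0.49,"wx": 0,"wy": 0,"wz": 0,"claw": 1},{"tx": 0.55,"ty": 0.265,"tz": 0.49,"wx": 0,"wy": 0,"wz": 0,"claw": 1}]}}

```text
clock: 9.5
eef_pos: [637.8, 100.2, 57.8]
tool_rot: [3.142, 0.008, 0.003]
force: [0.9, 0.8, 0.1]
width: 0.1
gripper_force: 0.0
```

Call:
{"api": "jog_arm", "payload": {"plan": [{"tx": -0.03,"ty": 0,"tz": 0,"wx": 0,"wy": 0,"wz": 0,"claw": 1},{"tx": -0.06,"ty": 0,"tz": 0,"wx": 0,"wy": 0,"wz": 0,"claw": 1},{"tx": -0.09,"ty": -0.009,"tz": 0,"wx": 0,"wy": 0,"wz": 0,"claw": 1},{"tx": -0.13,"ty": -0.015,"tz": 0,"wx": 0,"wy": 0,"wz": 0,"claw": 1},{"tx": -0.167,"ty": -0.018,"tz": 0,"wx": 0,"wy": 0,"wz": 0,"claw": 1},{"tx": -0.217,"ty": -0.01,"tz": 0,"wx": 0,"wy": 0,"wz": 0,"claw": 1},{"tx": -0.263,"ty": 0.004,"tz": 0,"wx": 0,"wy": 0,"wz": 0,"claw": 1},{"tx": -0.287,"ty": 0.016,"tz": 0,"wx": 0,"wy": 0,"wz": 0,"claw": 1},{"tx": -0.31,"ty": 0.029,"tz": 0,"wx": 0,"wy": 0,"wz": 0,"claw": 1},{"tx": -0.332,"ty": 0.044,"tz": 0,"wx": 0,"wy": 0,"wz": 0,"claw": 1},{"tx": -0.352,"ty": 0.06,"tz": 0,"wx": 0,"wy": 0,"wz": 0,"claw": 1},{"tx": -0.352,"ty": 0.06,"tz": 0,"wx": 0,"wy": 0,"wz": 0,"claw": 1}]}}

```text
clock: 10.7
eef_pos: [534.7, 79.0, 61.5]
tool_rot: [3.141, 0.002, -0.001]
force: [0.6, 0.7, 1.1]
width: 0.0
gripper_force: 0.3
```

```bash
cat > red.py <<'E'
from h import *
s=ctrl.read_state(); print(s['eef_pos'].round(1) if hasattr(s['eef_pos'],'round') else s['eef_pos'],s['force'],s['torque'])
for n in ['top','wrist']:
    p=ctrl.get_image(n); W=cloud(p,s); ok=p['depth']>0
    h=cv2.cvtColor(p['img'],cv2.COLOR_RGB2HSV)
    m=ok&((h[...,0]<8)|(h[...,0]>172))&(h[...,1]>140)&(W[...,2]>76)&(W[...,2]<92)&(abs(W[...,0]-550)<100)&(abs(W[...,1]-60)<90)
    q=W[m]
    if len(q)<20: print(n,'none'); continue
    print(n,len(q),cv2.minAreaRect(q[:,:2].astype(np.float32)),q.mean(0), np.degrees(np.arctan2(q[:,1].mean()-12.3,q[:,0].mean()-599)))
cv2.imwrite('pics/red.png',p['img'][...,::-1])
E
python3 red.py
```

```text
[534.7  79.   61.5] [0.5812534  0.71246097 1.09108648] [ 0.11403067 -0.06474282 -0.0060492 ]
top 59 ((536.327880859375, 48.94053649902344), (17.133602142333984, 71.99851989746094), 58.88338851928711) [547.26889078  40.79558162  82.46969691] 151.15225373957858
wrist 5895 ((548.1761474609375, 43.90155792236328), (18.128738403320312, 49.65467071533203), 59.77579879760742) [551.18858512  44.26269343  82.61069289] 146.23664083125863
```

Call:
{"api": "jog_arm", "payload": {"plan": [{"tx": -0.018,"ty": 0.021,"tz": 0,"wx": 0,"wy": 0,"wz": 0,"claw": 1},{"tx": -0.034,"ty": 0.04,"tz": 0,"wx": 0,"wy": 0,"wz": 0,"claw": 1},{"tx": -0.04,"ty": 0.047,"tz": 0,"wx": 0,"wy": 0,"wz": 0,"claw": 1},{"tx": -0.043,"ty": 0.052,"tz": 0,"wx": 0,"wy": 0,"wz": 0,"claw": 1},{"tx": -0.043,"ty": 0.052,"tz": 0,"wx": 0,"wy": 0,"wz": 0,"claw": 1}]}}

```text
clock: 11.3
eef_pos: [523.0, 64.0, 61.5]
tool_rot: [3.142, 0.0, 0.0]
force: [0.8, 0.2, -0.7]
width: -0.1
gripper_force: 0.5
```

Call:
{"api": "jog_arm", "payload": {"plan": [{"tx": -0.001,"ty": 0.003,"tz": 0,"wx": 0,"wy": 0,"wz": 0,"claw": 1},{"tx": -0.002,"ty": 0.006,"tz": 0,"wx": 0,"wy": 0,"wz": 0,"claw": 1},{"tx": -0.002,"ty": 0.006,"tz": 0,"wx": 0,"wy": 0,"wz": 0,"claw": 1}]}}

```text
clock: 11.6
eef_pos: [522.3, 62.7, 61.5]
tool_rot: [-3.141, 0.0, 0.001]
force: [0.7, 2.0, 0.4]
width: -0.0
gripper_force: 1.0
```

Call:
{"api": "jog_arm", "payload": {"plan": [{"tx": -0.001,"ty": 0.003,"tz": 0,"wx": 0,"wy": 0,"wz": 0,"claw": 1},{"tx": -0.002,"ty": 0.006,"tz": 0,"wx": 0,"wy": 0,"wz": 0,"claw": 1},{"tx": -0.002,"ty": 0.006,"tz": 0,"wx": 0,"wy": 0,"wz": 0,"claw": 1}]}}

```text
clock: 11.9
eef_pos: [521.5, 60.7, 61.5]
tool_rot: [3.142, 0.001, 0.0]
force: [-0.1, 1.9, -0.8]
width: -0.3
gripper_force: 1.0
```

Call:
{"api": "jog_arm", "payload": {"plan": [{"tx": -0.001,"ty": 0.003,"tz": 0,"wx": 0,"wy": 0,"wz": 0,"claw": 1},{"tx": -0.002,"ty": 0.006,"tz": 0,"wx": 0,"wy": 0,"wz": 0,"claw": 1},{"tx": -0.002,"ty": 0.008,"tz": 0,"wx": 0,"wy": 0,"wz": 0,"claw": 1},{"tx": -0.002,"ty": 0.008,"tz": 0,"wx": 0,"wy": 0,"wz": 0,"claw": 1}]}}

```text
clock: 12.3
eef_pos: [520.7, 58.3, 61.4]
tool_rot: [3.142, 0.001, 0.0]
force: [-0.4, 3.3, 0.6]
width: 0.2
gripper_force: 1.0
```

Call:
{"api": "jog_arm", "payload": {"plan": [{"tx": -0.001,"ty": 0.003,"tz": 0,"wx": 0,"wy": 0,"wz": 0,"claw": 1},{"tx": -0.001,"ty": 0.005,"tz": 0,"wx": 0,"wy": 0,"wz": 0,"claw": 1},{"tx": -0.001,"ty": 0.007,"tz": 0,"wx": 0,"wy": 0,"wz": 0,"claw": 1},{"tx": -0.001,"ty": 0.007,"tz": 0,"wx": 0,"wy": 0,"wz": 0,"claw": 1}]}}

```text
clock: 12.7
eef_pos: [520.8, 56.1, 61.5]
tool_rot: [3.142, 0.0, 0.0]
force: [-0.5, 2.8, 1.5]
width: 0.0
gripper_force: 1.1
```

Call:
{"api": "jog_arm", "payload": {"plan": [{"tx": -0.001,"ty": 0.003,"tz": 0,"wx": 0,"wy": 0,"wz": 0,"claw": 1},{"tx": -0.001,"ty": 0.005,"tz": 0,"wx": 0,"wy": 0,"wz": 0,"claw": 1},{"tx": -0.001,"ty": 0.007,"tz": 0,"wx": 0,"wy": 0,"wz": 0,"claw": 1},{"tx": -0.001,"ty": 0.007,"tz": 0,"wx": 0,"wy": 0,"wz": 0,"claw": 1}]}}

```text
clock: 13.1
eef_pos: [520.7, 54.0, 61.5]
tool_rot: [3.142, 0.0, 0.0]
force: [-1.3, 2.2, 0.4]
width: -0.4
gripper_force: 1.1
```

Call:
{"api": "jog_arm", "payload": {"plan": [{"tx": 0,"ty": 0.003,"tz": 0,"wx": 0,"wy": 0,"wz": 0,"claw": 1},{"tx": 0,"ty": 0.005,"tz": 0,"wx": 0,"wy": 0,"wz": 0,"claw": 1},{"tx": 0,"ty": 0.007,"tz": 0,"wx": 0,"wy": 0,"wz": 0,"claw": 1},{"tx": 0,"ty": 0.007,"tz": 0,"wx": 0,"wy": 0,"wz": 0,"claw": 1}]}}

```text
clock: 13.5
eef_pos: [520.7, 51.9, 61.5]
tool_rot: [3.141, 0.0, 0.0]
force: [-1.6, 2.5, -0.7]
width: 0.1
gripper_force: 1.1
```

Call:
{"api": "jog_arm", "payload": {"plan": [{"tx": 0,"ty": 0.003,"tz": 0,"wx": 0,"wy": 0,"wz": 0,"claw": 1},{"tx": 0,"ty": 0.005,"tz": 0,"wx": 0,"wy": 0,"wz": 0,"claw": 1},{"tx": 0,"ty": 0.007,"tz": 0,"wx": 0,"wy": 0,"wz": 0,"claw": 1},{"tx": 0,"ty": 0.007,"tz": 0,"wx": 0,"wy": 0,"wz": 0,"claw": 1}]}}

```text
clock: 13.9
eef_pos: [520.7, 49.8, 61.5]
tool_rot: [3.141, 0.0, 0.0]
force: [-1.8, 2.5, 0.6]
width: -0.3
gripper_force: 1.1
```

Call:
{"api": "jog_arm", "payload": {"plan": [{"tx": 0,"ty": 0.003,"tz": 0,"wx": 0,"wy": 0,"wz": 0,"claw": 1},{"tx": 0,"ty": 0.005,"tz": 0,"wx": 0,"wy": 0,"wz": 0,"claw": 1},{"tx": 0,"ty": 0.007,"tz": 0,"wx": 0,"wy": 0,"wz": 0,"claw": 1},{"tx": 0,"ty": 0.007,"tz": 0,"wx": 0,"wy": 0,"wz": 0,"claw": 1}]}}

```text
clock: 14.3
eef_pos: [520.7, 47.7, 61.5]
tool_rot: [3.142, 0.0, 0.0]
force: [-1.1, 1.9, 0.5]
width: -0.1
gripper_force: 1.1
```

Call:
{"api": "jog_arm", "payload": {"plan": [{"tx": 0,"ty": 0.003,"tz": 0,"wx": 0,"wy": 0,"wz": 0,"claw": 1},{"tx": 0,"ty": 0.005,"tz": 0,"wx": 0,"wy": 0,"wz": 0,"claw": 1},{"tx": 0,"ty": 0.007,"tz": 0,"wx": 0,"wy": 0,"wz": 0,"claw": 1},{"tx": 0,"ty": 0.007,"tz": 0,"wx": 0,"wy": 0,"wz": 0,"claw": 1}]}}

```text
clock: 14.7
eef_pos: [520.7, 45.6, 61.5]
tool_rot: [3.142, 0.0, 0.0]
force: [-1.2, 2.8, 0.2]
width: -0.1
gripper_force: 1.1
```

Call:
{"api": "jog_arm", "payload": {"plan": [{"tx": 0,"ty": 0.003,"tz": 0,"wx": 0,"wy": 0,"wz": 0,"claw": 1},{"tx": 0,"ty": 0.005,"tz": 0,"wx": 0,"wy": 0,"wz": 0,"claw": 1},{"tx": 0,"ty": 0.007,"tz": 0,"wx": 0,"wy": 0,"wz": 0,"claw": 1},{"tx": 0,"ty": 0.007,"tz": 0,"wx": 0,"wy": 0,"wz": 0,"claw": 1}]}}

```text
clock: 15.1
eef_pos: [520.7, 43.5, 61.5]
tool_rot: [3.142, -0.0, 0.0]
force: [-1.4, 2.7, -0.8]
width: 0.0
gripper_force: 1.1
```

```bash
python3 red.py
```

```text
[520.7  43.5  61.5] [-1.43355137  2.71744573 -0.83905041] [ 0.47310523  0.33247436 -0.1072541 ]
top none
wrist 5981 ((539.408935546875, 19.67505645751953), (19.5106143951416, 51.13957214355469), 83.4769515991211) [542.05939088  19.83137529  82.76521519] 172.46538259450455
```

Call:
{"api": "jog_arm", "payload": {"plan": [{"tx": 0,"ty": 0.003,"tz": 0,"wx": 0,"wy": 0,"wz": 0,"claw": 1},{"tx": 0,"ty": 0.005,"tz": 0,"wx": 0,"wy": 0,"wz": 0,"claw": 1},{"tx": 0,"ty": 0.007,"tz": 0,"wx": 0,"wy": 0,"wz": 0,"claw": 1},{"tx": 0,"ty": 0.007,"tz": 0,"wx": 0,"wy": 0,"wz": 0,"claw": 1}]}}

```text
clock: 15.6
eef_pos: [520.6, 42.3, 61.5]
tool_rot: [-3.141, 0.0, 0.001]
force: [-2.1, 5.7, 0.2]
width: 0.2
gripper_force: 2.3
```

Force is rising, so the stop is felt. I'll press on in finer steps.

Call:
{"api": "jog_arm", "payload": {"plan": [{"tx": 0,"ty": 0.002,"tz": 0,"wx": 0,"wy": 0,"wz": 0,"claw": 1},{"tx": 0,"ty": 0.003,"tz": 0,"wx": 0,"wy": 0,"wz": 0,"claw": 1},{"tx": 0,"ty": 0.003,"tz": 0,"wx": 0,"wy": 0,"wz": 0,"claw": 1}]}}

```text
clock: 15.9
eef_pos: [520.6, 42.0, 61.5]
tool_rot: [-3.14, 0.0, 0.002]
force: [-2.1, 6.1, 0.3]
width: -0.0
gripper_force: 2.9
```

Call:
{"api": "jog_arm", "payload": {"plan": [{"tx": 0,"ty": 0.002,"tz": 0,"wx": 0,"wy": 0,"wz": 0,"claw": 1},{"tx": 0,"ty": 0.004,"tz": 0,"wx": 0,"wy": 0,"wz": 0,"claw": 1},{"tx": 0,"ty": 0.005,"tz": 0,"wx": 0,"wy": 0,"wz": 0,"claw": 1},{"tx": 0,"ty": 0.005,"tz": 0,"wx": 0,"wy": 0,"wz": 0,"claw": 1}]}}

```text
clock: 16.3
eef_pos: [520.5, 41.4, 61.5]
tool_rot: [-3.139, 0.0, 0.002]
force: [-2.5, 7.5, 0.4]
width: -0.1
gripper_force: 3.8
```

Call:
{"api": "jog_arm", "payload": {"plan": [{"tx": 0,"ty": 0.003,"tz": 0,"wx": 0,"wy": 0,"wz": 0,"claw": 1},{"tx": 0,"ty": 0.006,"tz": 0,"wx": 0,"wy": 0,"wz": 0,"claw": 1},{"tx": 0,"ty": 0.009,"tz": 0,"wx": 0,"wy": 0,"wz": 0,"claw": 1},{"tx": 0,"ty": 0.009,"tz": 0,"wx": 0,"wy": 0,"wz": 0,"claw": 1},{"tx": 0,"ty": 0.009,"tz": 0,"wx": 0,"wy": 0,"wz": 0,"claw": 1}]}}

```text
clock: 16.8
eef_pos: [520.3, 40.3, 61.5]
tool_rot: [-3.138, 0.001, 0.003]
force: [-3.0, 10.9, -0.2]
width: 0.3
gripper_force: 5.4
```

Call:
{"api": "jog_arm", "payload": {"plan": [{"tx": 0,"ty": 0.003,"tz": 0,"wx": 0,"wy": 0,"wz": 0,"claw": 1},{"tx": 0,"ty": 0.006,"tz": 0,"wx": 0,"wy": 0,"wz": 0,"claw": 1},{"tx": 0,"ty": 0.008,"tz": 0,"wx": 0,"wy": 0,"wz": 0,"claw": 1},{"tx": 0,"ty": 0.008,"tz": 0,"wx": 0,"wy": 0,"wz": 0,"claw": 1},{"tx": 0,"ty": 0.008,"tz": 0,"wx": 0,"wy": 0,"wz": 0,"claw": 1},{"tx": 0,"ty": 0.008,"tz": 0,"wx": 0,"wy": 0,"wz": 0,"claw": 1},{"tx": 0,"ty": 0.008,"tz": 0,"wx": 0,"wy": 0,"wz": 0,"claw": 1}]}}

```text
clock: 17.5
eef_pos: [520.1, 39.3, 61.5]
tool_rot: [-3.136, 0.001, 0.004]
force: [-3.1, 14.9, 0.8]
width: -0.3
gripper_force: 7.0
```

```bash
python3 red.py
```

```text
[520.1  39.3  61.5] [-3.1482848  14.88921047  0.83349326] [ 2.92662543  0.66430866 -0.11182865]
top none
wrist 5936 ((539.2249145507812, 16.78271484375), (18.329017639160156, 51.08308029174805), 86.79065704345703) [541.99949336  17.24121195  82.8135851 ] 175.04557718695057
```

View pics/red.png

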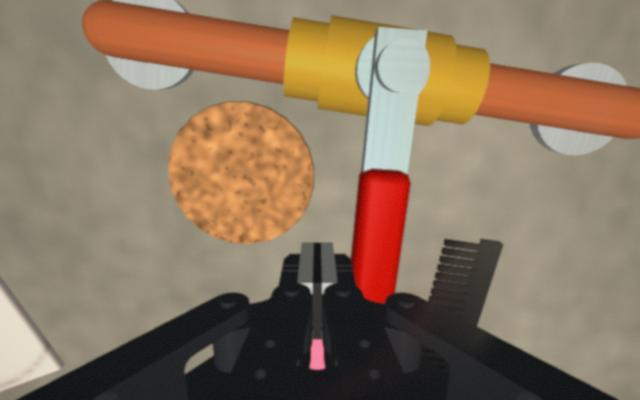

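The crop shows the lever (red, from (385,175) to (375,300)) across the pipe, pressed at about 15 N on its stop with the cork coaster free at (241,172). I'll back off, rise and fetch the canister.

Call:
{"api": "jog_arm", "payload": {"plan": [{"tx": 0,"ty": -0.03,"tz": 0,"wx": 0,"wy": 0,"wz": 0,"claw": 1},{"tx": 0,"ty": -0.12,"tz": 0,"wx": 0,"wy": 0,"wz": 0,"claw": 1},{"tx": 0,"ty": -0.12,"tz": -0.1,"wx": 0,"wy": 0,"wz": 0,"claw": 1},{"tx": 0,"ty": -0.12,"tz": -0.25,"wx": 0,"wy": 0,"wz": 0,"claw": 0},{"tx": 0,"ty": -0.12,"tz": -0.4,"wx": 0,"wy": 0,"wz": 0,"claw": 0},{"tx": 0,"ty": -0.12,"tz": -0.5,"wx": 0,"wy": 0,"wz": 0,"claw": 0},{"tx": -0.1,"ty": -0.45,"tz": -0.5,"wx": 0,"wy": 0,"wz": 0,"claw": 0},{"tx": -0.1,"ty": -0.45,"tz": -0.5,"wx": 0,"wy": 0,"wz": 0,"claw": 0},{"tx": -0.1,"ty": -0.45,"tz": -0.5,"wx": 0,"wy": 0,"wz": 0,"claw": 0},{"tx": -0.1,"ty": -0.45,"tz": -0.5,"wx": 0,"wy": 0,"wz": 0,"claw": 0},{"tx": -0.1,"ty": -0.45,"tz": -0.5,"wx": 0,"wy": 0,"wz": 0,"claw": 0}]}}

```text
clock: 18.7
eef_pos: [491.6, 167.2, 211.6]
tool_rot: [3.14, -0.001, -0.001]
force: [0.1, -0.7, -0.2]
width: 85.3
gripper_force: 0.0
```

```bash
python3 red.py
python3 - <<'E'
from h import *
for n in ['wrist','top']:
    s=ctrl.read_state(); p=ctrl.get_image(n); W=cloud(p,s); ok=p['depth']>0
    q=W[ok&(abs(W[...,2]-156)<7)&(abs(W[...,0]-447)<45)&(abs(W[...,1]-297)<45)]
    if len(q)>9: print(n,'lid',len(q),cv2.minEnclosingCircle(q[:,:2].astype(np.float32)),q[:,2].mean())
    r=[r for r in ctrl.trace(p,'coaster') if abs(W[r['pixels']&ok][:,0].mean()-545)<30]
    if r: q=W[r[0]['pixels']&ok&(W[...,2]<12)]; print(n,cv2.minEnclosingCircle(q[:,:2].astype(np.float32)))
print(s['eef_pos'],s['width'],s['force'])
E
```

```text
[491.6 167.2 211.6] [ 0.05672796 -0.6823791  -0.20932209] [-0.05592357 -0.03093808  0.00900088]
top 193 ((526.3292846679688, 19.217063903808594), (17.099580764770508, 72.27314758300781), 84.4634017944336) [526.21350469  19.08363465  82.77390431] 174.67546673745687
wrist 2495 ((527.6083374023438, 21.19051742553711), (18.587820053100586, 73.62750244140625), 84.36991882324219) [529.28521513  22.78418884  82.47056032] 171.44755692343955
wrist lid 5147 ((447.5932312011719, 297.57696533203125), 27.365947723388672) 156.06725058826183
wrist ((544.65625, 83.29423522949219), 43.03569412231445)
top ((544.9727172851562, 83.71375274658203), 43.10478210449219)
[491.28267113 167.33929468 211.44714657] 85.30064850732252 [ 0.2918169   0.28249713 -0.45889629]
```

Call:
{"api": "jog_arm", "payload": {"plan": [{"tx": -0.146,"ty": -0.434,"tz": 0,"wx": 0,"wy": 0,"wz": 0,"claw": 0},{"tx": -0.146,"ty": -0.434,"tz": 0,"wx": 0,"wy": 0,"wz": 0,"claw": 0},{"tx": -0.146,"ty": -0.434,"tz": 0,"wx": 0,"wy": 0,"wz": 0,"claw": 0},{"tx": -0.146,"ty": -0.434,"tz": 0,"wx": 0,"wy": 0,"wz": 0,"claw": 0},{"tx": -0.146,"ty": -0.434,"tz": 0.13,"wx": 0,"wy": 0,"wz": 0,"claw": 0},{"tx": -0.146,"ty": -0.434,"tz": 0.26,"wx": 0,"wy": 0,"wz": 0,"claw": 0},{"tx": -0.146,"ty": -0.434,"tz": 0.35,"wx": 0,"wy": 0,"wz": 0,"claw": 0},{"tx": -0.146,"ty": -0.434,"tz": 0.388,"wx": 0,"wy": 0,"wz": 0,"claw": 0},{"tx": -0.146,"ty": -0.434,"tz": 0.388,"wx": 0,"wy": 0,"wz": 0,"claw": 1},{"tx": -0.146,"ty": -0.434,"tz": 0.388,"wx": 0,"wy": 0,"wz": 0,"claw": 1},{"tx": -0.146,"ty": -0.434,"tz": 0.388,"wx": 0,"wy": 0,"wz": 0,"claw": 1},{"tx": -0.146,"ty": -0.434,"tz": 0.388,"wx": 0,"wy": 0,"wz": 0,"claw": 1}]}}

```text
clock: 20.2
eef_pos: [447.5, 299.5, 96.2]
tool_rot: [-3.14, -0.002, 0.0]
force: [-0.2, -0.7, 0.3]
width: 58.8
gripper_force: 64.5
```

Call:
{"api": "jog_arm", "payload": {"plan": [{"tx": 0,"ty": 0,"tz": -0.12,"wx": 0,"wy": 0,"wz": 0,"claw": 1},{"tx": 0,"ty": 0,"tz": -0.25,"wx": 0,"wy": 0,"wz": 0,"claw": 1},{"tx": 0.326,"ty": 0.714,"tz": -0.25,"wx": 0,"wy": 0,"wz": 0,"claw": 1},{"tx": 0.326,"ty": 0.714,"tz": -0.25,"wx": 0,"wy": 0,"wz": 0,"claw": 1},{"tx": 0.326,"ty": 0.714,"tz": -0.25,"wx": 0,"wy": 0,"wz": 0,"claw": 1},{"tx": 0.326,"ty": 0.714,"tz": -0.25,"wx": 0,"wy": 0,"wz": 0,"claw": 1},{"tx": 0.326,"ty": 0.714,"tz": -0.25,"wx": 0,"wy": 0,"wz": 0,"claw": 1},{"tx": 0.326,"ty": 0.714,"tz": -0.25,"wx": 0,"wy": 0,"wz": 0,"claw": 1},{"tx": 0.326,"ty": 0.714,"tz": -0.25,"wx": 0,"wy": 0,"wz": 0,"claw": 1},{"tx": 0.326,"ty": 0.714,"tz": -0.25,"wx": 0,"wy": 0,"wz": 0,"claw": 1}]}}

```text
clock: 21.2
eef_pos: [544.1, 86.6, 170.3]
tool_rot: [-3.14, 0.0, 0.002]
force: [-0.3, 0.6, -3.7]
width: 58.5
gripper_force: 66.2
```

Run:
```python
from h import *
s=ctrl.read_state(); print(s['eef_pos'],s['tool_rot'],s['width'],s['force'])
p=ctrl.get_image('scene'); cv2.imwrite('pics/s5.png',cv2.resize(p['img'][120:270,250:490,::-1],None,fx=3,fy=3))
```

```text
[544.11918511  86.6170977  170.29196382] [-3.14043085e+00  3.23432607e-04  2.27138915e-03] 58.53594254340762 [-0.33807064  0.64123428 -3.72473158]
```

View pics/s5.png

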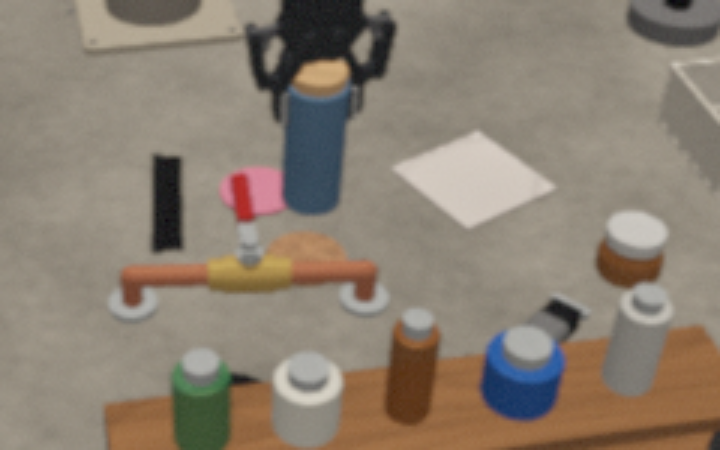

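The canister (315,145) hangs upright above the cork (310,245), and the lever at (243,200) is across the pipe. Lowering.

Call:
{"api": "jog_arm", "payload": {"plan": [{"tx": 0,"ty": 0,"tz": 0,"wx": 0,"wy": 0,"wz": 0,"claw": 1},{"tx": 0,"ty": 0,"tz": 0.1,"wx": 0,"wy": 0,"wz": 0,"claw": 1},{"tx": 0,"ty": 0,"tz": 0.18,"wx": 0,"wy": 0,"wz": 0,"claw": 1},{"tx": 0,"ty": 0,"tz": 0.22,"wx": 0,"wy": 0,"wz": 0,"claw": 1},{"tx": 0,"ty": 0,"tz": 0.235,"wx": 0,"wy": 0,"wz": 0,"claw": 1},{"tx": 0,"ty": 0,"tz": 0.242,"wx": 0,"wy": 0,"wz": 0,"claw": 1},{"tx": 0,"ty": 0,"tz": 0.242,"wx": 0,"wy": 0,"wz": 0,"claw": 1}]}}

```text
clock: 21.95
eef_pos: [545.3, 85.3, 98.1]
tool_rot: [-3.141, -0.001, 0.001]
force: [-0.3, 0.4, -2.9]
width: 58.8
gripper_force: 66.4
```

Call:
{"api": "jog_arm", "payload": {"plan": [{"tx": 0,"ty": 0.006,"tz": 0.002,"wx": 0,"wy": 0,"wz": 0,"claw": 1},{"tx": 0,"ty": 0.006,"tz": 0.005,"wx": 0,"wy": 0,"wz": 0,"claw": 1},{"tx": 0,"ty": 0.006,"tz": 0.008,"wx": 0,"wy": 0,"wz": 0,"claw": 1},{"tx": 0,"ty": 0.006,"tz": 0.008,"wx": 0,"wy": 0,"wz": 0,"claw": 1}]}}

```text
clock: 22.35
eef_pos: [545.4, 83.0, 96.2]
tool_rot: [-3.142, -0.002, 0.0]
force: [-0.6, -0.7, 5.2]
width: 59.0
gripper_force: 67.3
```

Standing on the coaster. I'll release, rise and back away.

Call:
{"api": "jog_arm", "payload": {"plan": [{"tx": 0,"ty": 0,"tz": -0.002,"wx": 0,"wy": 0,"wz": 0,"claw": 0},{"tx": 0,"ty": 0,"tz": -0.002,"wx": 0,"wy": 0,"wz": 0,"claw": 0},{"tx": 0,"ty": 0,"tz": -0.002,"wx": 0,"wy": 0,"wz": 0,"claw": 0},{"tx": 0,"ty": 0,"tz": -0.002,"wx": 0,"wy": 0,"wz": 0,"claw": 0},{"tx": 0,"ty": 0,"tz": -0.1,"wx": 0,"wy": 0,"wz": 0,"claw": 0},{"tx": 0,"ty": 0,"tz": -0.25,"wx": 0,"wy": 0,"wz": 0,"claw": 0},{"tx": 0,"ty": 0,"tz": -0.4,"wx": 0,"wy": 0,"wz": 0,"claw": 0},{"tx": -0.2,"ty": -0.3,"tz": -0.45,"wx": 0,"wy": 0,"wz": 0,"claw": 0},{"tx": -0.2,"ty": -0.3,"tz": -0.45,"wx": 0,"wy": 0,"wz": 0,"claw": 0},{"tx": -0.2,"ty": -0.3,"tz": -0.45,"wx": 0,"wy": 0,"wz": 0,"claw": 0},{"tx": -0.2,"ty": -0.3,"tz": -0.45,"wx": 0,"wy": 0,"wz": 0,"claw": 0},{"tx": -0.2,"ty": -0.3,"tz": -0.45,"wx": 0,"wy": 0,"wz": 0,"claw": 0}]}}

```text
clock: 23.55
eef_pos: [485.2, 172.2, 230.0]
tool_rot: [3.141, -0.0, -0.0]
force: [0.1, -0.6, 0.0]
width: 85.4
gripper_force: 0.0
```

```bash
python3 red.py
python3 - <<'E'
from h import *
for n in ['wrist','top']:
    s=ctrl.read_state(); p=ctrl.get_image(n); W=cloud(p,s); ok=p['depth']>0
    q=W[ok&(abs(W[...,2]-156)<7)&(abs(W[...,0]-545)<45)&(abs(W[...,1]-83)<45)]
    if len(q)>9: print(n,'lid',len(q),cv2.minEnclosingCircle(q[:,:2].astype(np.float32)),q[:,2].mean(),q[:,2].std())
print(s['eef_pos'],s['width'],s['force'])
E
```

```text
[485.2 172.2 230. ] [ 0.14023233 -0.55814779  0.0373862 ] [-0.04564888 -0.02428001 -0.02768793]
top 192 ((526.5996704101562, 19.238391876220703), (17.230426788330078, 72.73515319824219), 84.59646606445312) [525.96202163  19.07904345  82.57925131] 174.69726609808524
wrist 1248 ((527.2862548828125, 21.427837371826172), (18.061988830566406, 73.37134552001953), 83.30846405029297) [521.39674535  21.06488588  82.92005878] 173.55604654947237
wrist lid 6709 ((545.2951049804688, 82.45352172851562), 27.16762351989746) 156.20028793631764 1.0940810009103168
top lid 397 ((544.5411376953125, 80.96449279785156), 26.92278480529785) 155.95866739687074 1.6996967976539448
[485.46904807 171.43345616 229.7209138 ] 85.42932527265457 [-0.43538895  0.19456235 -0.0147104 ]
```

View pics/red.png

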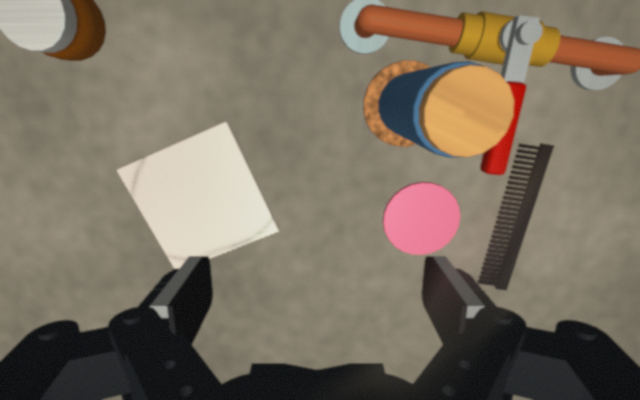

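The canister (lid at (468,110)) stands upright on the cork ring at (400,103). The lever, at (505,130), is still shut, and the arm touches nothing.

```bash
python3 -c "
from cell import ctrl
print(ctrl.finish_job())"
```

```text
the job is handed in; nothing more can be done
None
```

The job is handed in, with no verdict returned: I parked the canister on the tile, pressed the lever home on its stop at about 15 N, and stood the canister back upright within about 3 mm of its coaster's centre, released, with the lever still shut.

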